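Hook and snap the access door onto the duct

TASK

Lift the wood offcut off the duct and lay it flat on the bench. Then fit the access door (the cover with a tongue) handle up over the duct's opening: hook its tongue under the folded lip, swing the other end down until the catch snaps over it, and prove that it holds by pulling up on the handle with about 10 N for a second. Let go with the door fully home and leave the plain square cover, the paint tin and the tape roll where they are.

Things in the scene. Friction and masses are not known exactly. Their poses are not given: they have to be found in the camera images.
- duct: Short galvanised rectangular duct section fixed on the bench, 240 long (its x) x 130 wide (y; 148 over the end flanges), top skin 80 mm high. Origin: centre of its underside on the bench; z up. The lip is at its -x end, the catch at its +x end. The opening in its top is 120 x 76 mm (x, y), centred.
- seat (a point): Point at the duct's top skin level at the centre of the opening, 80 mm above the duct's origin: the centre of the door's underside lies here when home, door x along duct x. Two guide rails 12 mm high, 120 mm long (x) run along the opening's sides, 108 mm apart inside, for the 100 mm wide door. An end stop 6 mm high is at duct x = +90 mm.
- lip (a point): Middle of the lower free edge of the folded lip, at duct x = -83 mm, 10 mm above the skin. The lip is 90 mm wide (y), 4 thick, and runs from this edge 18 mm to -x, where a riser joins it to the skin (the riser's inner face at duct x = -97 mm). The tongue goes under it from the +x side; the door may be tilted about 10 to 17 deg (ledge end up) on the way in.
- catch (a joint): Sprung catch nose, steel wedge 24 mm wide, sliding along duct +x into a grey housing (duct x 100 to 120 mm, 26 high over the skin): 0 = sprung out, 0.010 m = fully in. Spring 1.2 N at 0, 200 N/m. The ledge pushes its steep front back on the way down (4 to 10 N at the ledge), then it springs out over the ledge and its flat underside holds. Over 30 N would bend it.
- catch_nose (a point): Lower front edge of the catch nose, 8 mm above the skin, at duct x = +82 mm when sprung out. The nose reaches 23 mm above this point.
- door_handle (a point): Centre of the access door's handle bar. Axes are the door's: x along its length (tongue at -x, ledge at +x), y across, z up out of its outer face. Bar 60 mm long (y), 12 thick (x), 22 high (z); its centre is 45 mm above the door's underside and 30 mm to +x of the door's centre. It stands on posts at y = +-25 mm, with a 20 mm gap below the bar.
- door_tongue (a point): Middle of the tip of the door's tongue, on its underside: door x = -95 mm from the door's centre. The tongue is 20 mm long, 80 wide, 5 thick, level with the underside. Home, 12 mm of it lie under the lip.
- door_end (a point): Middle of the tip of the ledge at the door's other end, on its underside: door x = +87 mm from the centre. The ledge is 12 mm long, 60 wide, 6 thick, level with the underside.
- door: The access door: galvanised cover with a tongue at one end and a narrower ledge at the other. Body 150 x 100 x 14 mm, about 0.25 kg. Lies flat on the bench at the start, handle up. Origin at the centre of its underside, axes as for its handle.
- block_center (a point): Centre of a softwood offcut 160 (x) x 38 (y) x 38 mm (z), about 0.11 kg, lying across the duct's guide rails at the start (underside 92 mm above the bench).
- block: The same offcut; origin at the centre of its underside.
- hatch: Bystander: plain square cover 120 x 120 x 14 mm without tongue or ledge, with the same handle in its middle, 56 mm high overall. Origin at the centre of its underside.
- tin: Bystander: closed paint tin, 100 mm across, 122 high, origin under its centre.
- roll: Bystander: roll of foil tape lying flat, 100 mm outside diameter, 50 high, origin under its centre.
Not all that is in view belongs to the job. There is more than one size of the block; the job needs the middle-sized.

How it is judged:
On the way, in this order (a step that is already met when the one before it is completed fails the run):
1. the offcut is held by the fingers, lifted clear of the duct (contact force between the fingers and block above 1 N and height (world z) of block_center above 0.125 m), for 0.05 s.
2. the offcut lies on the bench (height (world z) of block_center between 0.012 and 0.026 m and linear speed of block below 0.03 m/s), for 0.2 s.
3. the door's tongue is under the lip while its other end is still up (x of door_tongue in the frame of duct between -0.1 and -0.086 m and z of door_tongue in the frame of duct between 0.076 and 0.088 m and z of door_end in the frame of duct above 0.1 m and angle between door's own z axis and vertical below 0.8 rad), for 0.05 s.
4. the door is home, the catch sprung out over its ledge and carrying no load (x of door_tongue in the frame of duct between -0.1 and -0.088 m and z of door_tongue in the frame of duct between 0.076 and 0.088 m and z of door_end in the frame of duct between 0.076 and 0.0845 m and angle between the y axis of door_tongue and the y axis of duct, either way round below 0.1 rad and value of joint catch below 0.003 m and contact force between door and catch below 1 N), for 0.1 s.
5. the door is pulled up against the catch with more than 2.5 N at the catch (about 6 N at the handle) and the catch holds (x of door_tongue in the frame of duct between -0.1 and -0.088 m and z of door_tongue in the frame of duct between 0.076 and 0.088 m and z of door_end in the frame of duct between 0.076 and 0.0845 m and angle between the y axis of door_tongue and the y axis of duct, either way round below 0.1 rad and value of joint catch below 0.003 m and contact force between door and catch above 2.5 N), for 0.3 s.
At the end, for the whole second after the job is handed in: The door is home on the duct: tongue tip under the lip (5 to 17 mm of it), both ends of its underside within 4.5 (ledge) or 8 mm (tongue) of the duct's skin, in line within 0.1 rad, the catch sprung out to within 3 mm over its ledge; the offcut lies flat on the bench at rest; nothing is held (all of step 2 and x of door_tongue in the frame of duct between -0.1 and -0.088 m and z of door_tongue in the frame of duct between 0.076 and 0.088 m and z of door_end in the frame of duct between 0.076 and 0.0845 m and angle between the y axis of door_tongue and the y axis of duct, either way round below 0.1 rad and value of joint catch below 0.003 m and linear speed of door below 0.02 m/s and contact force between the fingers and door below 0.1 N); the robot touches nothing.
It fails at once if the plain square cover was moved more than 30 mm (distance of hatch from where it was at the start of the episode above 0.03 m).
It fails at once if the paint tin was moved more than 30 mm (distance of tin from where it was at the start of the episode above 0.03 m).
It fails at once if the tape roll was moved more than 30 mm (distance of roll from where it was at the start of the episode above 0.03 m).
It fails at once if the catch was loaded with more than 30 N (contact force between door and catch above 30 N).
It also fails if it takes over 72 s, if anything falls off the work surface, if the arm or the gripper's body presses on something with over 40 N, if the wrist force passes 120 N, or if a joint passes its speed limit or range.

ROBOT

A 6-joint arm with a two-finger parallel gripper is mounted at the origin on the work surface. World frame = base frame: x ahead of the robot, y to its left, z up, the work surface at z = 0. Lengths are in m, angles in rad, forces in N, time in s.
With the tool pointing down it reaches from about 0.25 to 0.775 m from the base axis. Payload 4 kg.
Tool frame: the origin (TCP) lies on the centre line of the jaws, within the pads' length; the fingertips stand 8 mm ahead of it and the grasp point (between the pads) lies 11 mm behind it; z points along the fingers, y is the direction in which the jaws open and shut (so a half turn about z gives the same grasp; the last joint's range is limited). The gripper opens to 94 mm and grips with 3 to 60 N. Pads are 16 mm wide; open, the fingers measure 119 mm over their backs; the gripper's body (75 mm by 177 mm) begins 78 mm behind the grasp point.
Start: joints at [-0.103, 0.087, 1.371, -0, 1.684, -0.103], TCP at [0.55, -0, 0.214] pointing down, gripper open.
Joint ranges: [-3.1, 3.1], [-0.76, 2.03], [0.27, 2.55], [-1.08, 4.22], [0.17, 2.65], [-2.57, 2.57]. Speed limits (rad/s): [2.79, 2.79, 3.14, 3.14, 3.14, 3.14].

INTERFACE

Orientations are given as [roll, pitch, yaw] about the fixed x, y, z axes, in that order (R = Rz(yaw) Ry(pitch) Rx(roll)).
In Python, from bench import * gives the robot as it stands.
- The arm moves only by the tool step_arm, never from a script. Its argument "steps" is a list of rows, each an object of numbers: "jaw": the opening, from 0 (shut) to 1 (fully open); "tx", "ty", "tz": the shift along the tool's x, y, z in m; "ax", "ay", "az": the turn, a rotation vector about the tool's x, y, z in rad. In form: [{"jaw": .., "tx": .., "ty": .., "tz": .., "ax": .., "ay": .., "az": ..}, ...]. A call has 1 to 8 rows; each row is the pose to reach, as a shift and turn from the pose measured when the call began, along the tool's axes at that moment; what a row does not reach only later rows make up. A row lasts 1/10 s, in which the tool goes at most 50 mm and 8.59 degrees, less where a joint would pass 70% of its speed; a pose out of reach is approached as far as the arm can. A call with a gripper value outside its range is refused whole. The fingers move at their own pace and stop on an object; the grip force is fixed at half the most. Time passes only in rows, so rows that repeat a pose let the fingers close. It gives the time, the measured TCP pose, the force and the opening at its end, in the units of the state.
- get_obs(): the state, without advancing time (a new reading comes with each control period).
- snapshot(name): name is "scene" or "side" or "wrist"; returns (picture, depth): 420x560x3 uint8, red, green, blue; 420x560 float32, m along the optical axis (not along the pixel's ray), 0 where there is no reading.
- camera_model(name): a dict with "intrinsics" (3x3 intrinsics, pixels), "k1" (the pictures are not rectified: a ray, as slopes to the right and down, at radius r is drawn at 1 + k1 r^2 times it, then the intrinsics apply), "origin" and "orientation" of the camera in the world. Camera axes: x right, y down, z forward; pixel columns grow to the right and rows downward; lengths in m; the calibration is good to about 2 mm. A picture is of the moment at which its call begins: read the wrist's pose just before it. camera_model takes no time and is no camera call; for the wrist camera it gives the pose at the moment of the call.
- close_job(): hands the job in, once; it reports no verdict.
Trained networks look in the newest picture that a camera, given by its name, has taken for a name from the list of things; names that differ only in an ending like _2 or _b are one class to them, and where a whole thing is asked for, a point or a joint stands for the part that bears it (a point fixed in the world has none). Each returns a list of dicts, best first, with "confidence" (0 to 1); they miss things now and then, are a little off and sometimes report something else, mostly with a low value. They report only what shows in the picture. A call takes as long as a camera call. They do not tell look-alikes from the thing itself.
- silhouettes(camera, query): "pixels" (420x560 bool, what is visible of it) and "rect" ([left, top, right, bottom] in pixels, round what is visible of it).
The state is a dict: "time": time; "joint_positions": joint angles; "qvel": joint speeds; "joint_torque": joint torques, N m; "tool_pos": TCP position; "ee_rot": TCP orientation; "wrist_force": force on the tool from outside, world axes, zero at the start; "wrist_torque": the same for the moment, N m; "width": finger opening in m.
Only numpy, scipy, OpenCV 4.12 (cv2) and the standard library are available. Lean on these libraries where they do the work, as an engineer would, in place of code of your own. Each camera call takes 0.05 s, during which the arm holds its last target. There are 200 camera calls.

## Working session

There is one attempt and no reset: what is moved stays moved. The work goes in short steps, Python scripts to look and compute and a tool call to move; the robot and the scene stay as the last step left them, time stands still between calls to the robot, and variables do not carry over. Pictures are saved under pics/ and viewed, about 8 in all and at most 12, crops included, and the job is handed in when it is done.

Besides the shell and the picture viewer there is one more tool, called as name([rows], argument=value, ...), one row to a line, values as JSON. step_arm: Moves the arm, as the interface text tells. Its arguments: {"type":"object","properties":{"steps":{"type":"array"}},"required":["steps"]}

```bash
mkdir -p pics; cat > h.py <<'E'
from bench import *
import numpy as np, cv2
from scipy.spatial.transform import Rotation as R
def cam(n):
    m=camera_model(n); K=np.array(m["intrinsics"]); o=np.array(m["origin"]); q=np.array(m["orientation"])
    Rm=q if q.shape==(3,3) else R.from_euler('xyz',q).as_matrix()
    return K,m["k1"],o,Rm
def cloud(dep,c):
    K,k1,o,Rm=c; h,w=dep.shape; v,u=np.mgrid[:h,:w].astype(float)
    x=(u-K[0,2])/K[0,0]; y=(v-K[1,2])/K[1,1]; a,b=x.copy(),y.copy()
    for _ in range(6):
        f=1+k1*(a*a+b*b); a=x/f; b=y/f
    P=np.stack([a*dep,b*dep,dep],-1)@Rm.T+o
    P[dep<=0]=np.nan
    return P
def proj(p,c):
    K,k1,o,Rm=c; d=(np.atleast_2d(p)-o)@Rm; s=d[:,:2]/d[:,2:]; s=s*(1+k1*(s**2).sum(1,keepdims=True))
    return s*[K[0,0],K[1,1]]+[K[0,2],K[1,2]]
def save(im,n): cv2.imwrite("pics/"+n,cv2.cvtColor(np.ascontiguousarray(im),cv2.COLOR_RGB2BGR))
def rect(P,m,zlo=None,zhi=None):
    Q=P[m]; Q=Q[~np.isnan(Q[:,0])]
    if zlo is not None: Q=Q[(Q[:,2]>zlo)&(Q[:,2]<zhi)]
    if len(Q)<10: return None
    r=cv2.minAreaRect(Q[:,:2].astype(np.float32)*1000)
    return np.round(r[0],1),np.round(r[1],1),round(r[2],1),np.round(np.percentile(Q[:,2],[2,50,98])*1000,1),len(Q)
E
cat > a.py <<'E'
from h import *
print(get_obs())
ims=[]
for n in ["scene","side","wrist"]:
    im,d=snapshot(n); c=cam(n); P=cloud(d,c); print(n,camera_model(n))
    np.savez(f"{n}.npz",im=im,d=d,P=P); ims.append(im)
    for q in ["duct","door","block","hatch","tin","roll","door_handle","catch"]:
        for s in silhouettes(n,q):
            print(n,q,round(s["confidence"],2),s["rect"],rect(P,s["pixels"].astype(bool)))
save(ims[0],"scene.png");save(ims[1],"side.png")
E
python3 a.py
```

```text
{'time': 0.0, 'joint_positions': array([-1.03109712e-01,  8.79426034e-02,  1.37224568e+00,  5.37650301e-07,
        1.68360106e+00, -1.03080601e-01]), 'qvel': array([-0.00163327, -0.00084863,  0.00030858,  0.00024606, -0.00060465,
       -0.0019169 ]), 'joint_torque': array([ 1.28542815e-03, -3.40182602e+01, -3.02423716e+01,  7.18220207e-02,
        3.29729996e-02, -1.13141955e-04]), 'tool_pos': array([5.49466971e-01, 4.53794905e-05, 2.12315296e-01]), 'ee_rot': array([-3.13940768e+00, -2.26566531e-04,  1.57076703e+00]), 'wrist_force': array([ 0.16655977, -0.19103146,  0.05123197]), 'wrist_torque': array([ 0.00614595,  0.00179243, -0.07594206]), 'width': 0.09410169769422609}
scene {'intrinsics': array([[500.79227958,   0.        , 281.16792513],
       [  0.        , 500.79227958, 207.16373545],
       [  0.        ,   0.        ,   1.        ]]), 'k1': -0.17691267002374977, 'origin': array([ 1.24981564, -0.5925986 ,  0.94603278]), 'orientation': array([-2.31058698,  0.00986844,  0.88344592])}
scene duct 0.7 [236.3, 186.4, 312.3, 272.0] (array([526.7, -30.8]), array([162.4, 427.1]), 6
[... 3606 characters left out ...]
[ 0.6, 12.3, 14.4]), 3201)
wrist door 0.24 [104.0, 109.7, 408.7, 350.9] (array([510.8, -50.6]), array([190.1, 266.8]), 65.9, array([  1.5,  79.2, 105.5]), 26475)
wrist block 0.7 [175.5, 128.4, 276.7, 309.7] (array([507.3, -13. ]), array([149.8,  46.1]), 74.2, array([127.6, 129.4, 130.7]), 9057)
wrist tin 0.97 [357.2, 299.1, 443.8, 391.1] (array([ 643.2, -108.2]), array([ 61.5, 288.4]), 17.7, array([ 14.8, 106.3, 122.4]), 3004)
wrist roll 0.61 [404.5, 203.2, 512.7, 305.3] (array([703.7, -18.7]), array([ 94.1, 223.9]), 45.5, array([ 2.1, 38.3, 50.9]), 5303)
wrist door_handle 0.75 [146.5, 365.7, 287.0, 399.6] (array([ 466.9, -251.8]), array([175.7,  49.3]), 4.6, array([ 1. , 12.4, 14.4]), 3179)
```

```bash
python3 - <<'E'
from h import *
im=np.load("wrist.npz")["im"]; save(im,"wrist.png")
# pic: scene enlarged
s=np.load("scene.npz")["im"]; save(cv2.resize(s[140:400,110:400],None,fx=2.2,fy=2.2,interpolation=cv2.INTER_CUBIC),"scene_c.png")
E
```

```text
(no output)
```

View pics/wrist.png

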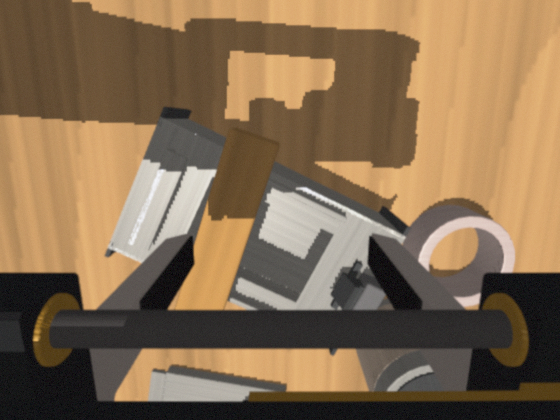

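View pics/scene_c.png

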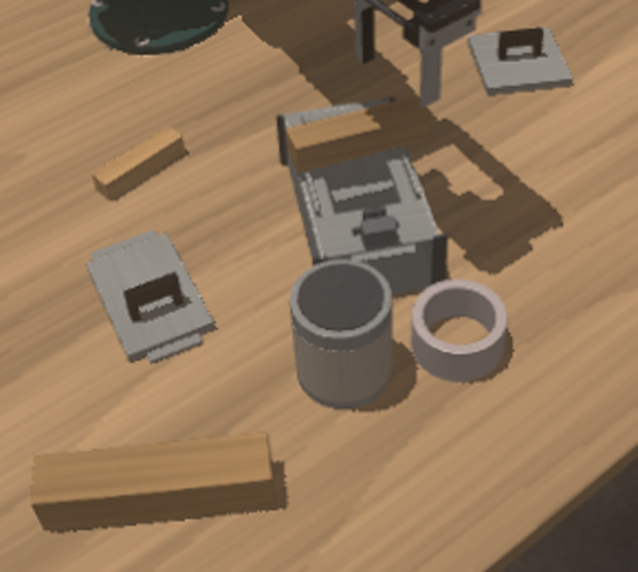

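Three blocks are in the scene image: a small one at (172,211), a big one at (180,358), and the middle-sized one lying across the duct at (275,202). I need the one on the duct. The catch shows at wrist image (355,285) and the lip at the upper left. The door, with handle and ledge, is at scene (180,272). The square cover at (346,166) has no tongue, so it is only a bystander.

```bash
cat > m.py <<'E'
from h import *
def load(names):
    return {n:np.load(n+".npz")["P"].reshape(-1,3) for n in names}
def box(P,x,y,z):
    P=P[~np.isnan(P[:,0])]
    return P[(P[:,0]>x[0])&(P[:,0]<x[1])&(P[:,1]>y[0])&(P[:,1]<y[1])&(P[:,2]>z[0])&(P[:,2]<z[1])]
def rr(Q):
    if len(Q)<5: return len(Q)
    # drop stray points: keep those with >=? neighbours on 4 mm grid
    r=cv2.minAreaRect(Q[:,:2].astype(np.float32)*1000)
    a=r[2]; s=r[1]
    if s[0]<s[1]: s=(s[1],s[0]); a+=90
    if a>90: a-=180
    return "c",np.round(r[0],1),"size",np.round(s,1),"long ax deg",round(a,1),"z",round(np.median(Q[:,2])*1000,1),len(Q)
E
python3 - <<'E'
from m import *
D=load(["scene","side","wrist"])
for n,P in D.items():
    print(n,"block top",*rr(box(P,(.4,.62),(-.13,.1),(.1265,.134))) if True else 0)
    print(n,"door body",rr(box(P,(.36,.58),(-.4,-.2),(.011,.018))))
    print(n,"door low",rr(box(P,(.36,.58),(-.4,-.2),(.0035,.008))))
    print(n,"handle",rr(box(P,(.36,.6),(-.4,-.2),(.053,.06))))
    print(n,"skin",rr(box(P,(.35,.75),(-.2,.15),(.076,.083))))
    print(n,"railtop",rr(box(P,(.46,.64),(-.13,.1),(.0895,.095))))
E
```

```text
scene block top c [506.5 -20.5] size [159.8  43.2] long ax deg 71.7 z 129.9 673
scene door body ('c', array([ 472.4, -297. ]), 'size', array([156.8,  99.1]), 'long ax deg', -11.6, 'z', np.float64(14.6), 1528)
scene door low ('c', array([ 469.9, -300.1]), 'size', array([218.7, 200.1]), 'long ax deg', 0.4, 'z', np.float64(4.7), 515)
scene handle ('c', array([ 502.3, -304.1]), 'size', array([59.2, 17.1]), 'long ax deg', 76.5, 'z', np.float64(56.0), 115)
scene skin ('c', array([587.6, -70.2]), 'size', array([380.9, 148.4]), 'long ax deg', -26.0, 'z', np.float64(79.9), 1278)
scene railtop ('c', array([572.9, -58.2]), 'size', array([156.5, 147.2]), 'long ax deg', 61.1, 'z', np.float64(92.5), 143)
side block top c [504.8 -20.3] size [162.9  40.7] long ax deg 71.2 z 131.1 539
side door body ('c', array([ 472.7, -297.6]), 'size', array([152. , 102.5]), 'long ax deg', -11.3, 'z', np.float64(14.8), 2013)
side door low ('c', array([ 470.3, -301.1]), 'size', array([218.7, 197.6]), 'long ax deg', 0.0, 'z', np.float64(5.1), 573)
side handle ('c', array([ 501.9, -303.2]), 'size', array([59.1, 14.8])
[... 190 characters left out ...]
 array([537.6, -48.7]), 'size', array([205. , 125.2]), 'long ax deg', -20.4, 'z', np.float64(92.7), 137)
wrist block top c [506.7 -14.2] size [150.6  38.1] long ax deg 71.0 z 129.4 9030
wrist door body ('c', array([ 475.7, -263.5]), 'size', array([144.3,  42.4]), 'long ax deg', -9.3, 'z', np.float64(13.0), 2012)
wrist door low ('c', array([ 465.1, -248.9]), 'size', array([177. ,  47.7]), 'long ax deg', 7.0, 'z', np.float64(4.6), 615)
wrist handle 0
wrist skin ('c', array([546. , -59.2]), 'size', array([291.4, 166.3]), 'long ax deg', -26.2, 'z', np.float64(79.4), 13968)
wrist railtop ('c', array([543.8, -17.6]), 'size', array([174.9, 133.4]), 'long ax deg', -68.5, 'z', np.float64(91.8), 1206)
```

step_arm([
  {"jaw": 0.65, "tx": -0.02, "ty": -0.043, "tz": 0.03, "az": 0.15},
  {"jaw": 0.65, "tx": -0.02, "ty": -0.043, "tz": 0.05, "az": 0.326},
  {"jaw": 0.65, "tx": -0.02, "ty": -0.043, "tz": 0.07, "az": 0.326},
  {"jaw": 0.65, "tx": -0.02, "ty": -0.043, "tz": 0.09, "az": 0.326},
  {"jaw": 0.65, "tx": -0.02, "ty": -0.043, "tz": 0.105, "az": 0.326},
  {"jaw": 0.65, "tx": -0.02, "ty": -0.043, "tz": 0.105, "az": 0.326},
  {"jaw": 0.2, "tx": -0.02, "ty": -0.043, "tz": 0.105, "az": 0.326},
  {"jaw": 0.2, "tx": -0.02, "ty": -0.043, "tz": 0.105, "az": 0.326},
])

```text
invalid input
```

step_arm([
  {"jaw": 0.65, "tx": -0.02, "ty": -0.043, "tz": 0.03, "ax": 0, "ay": 0, "az": 0.15},
  {"jaw": 0.65, "tx": -0.02, "ty": -0.043, "tz": 0.05, "ax": 0, "ay": 0, "az": 0.3},
  {"jaw": 0.65, "tx": -0.02, "ty": -0.043, "tz": 0.07, "ax": 0, "ay": 0, "az": 0.326},
  {"jaw": 0.65, "tx": -0.02, "ty": -0.043, "tz": 0.09, "ax": 0, "ay": 0, "az": 0.326},
  {"jaw": 0.65, "tx": -0.02, "ty": -0.043, "tz": 0.105, "ax": 0, "ay": 0, "az": 0.326},
  {"jaw": 0.65, "tx": -0.02, "ty": -0.043, "tz": 0.105, "ax": 0, "ay": 0, "az": 0.326},
  {"jaw": 0.2, "tx": -0.02, "ty": -0.043, "tz": 0.105, "ax": 0, "ay": 0, "az": 0.326},
  {"jaw": 0.2, "tx": -0.02, "ty": -0.043, "tz": 0.105, "ax": 0, "ay": 0, "az": 0.326},
])

```text
time: 2.15
tool_pos: [0.5079, -0.0201, 0.1098]
ee_rot: [3.139, -0.0, 1.245]
wrist_force: [-0.6, -0.7, 0.1]
width: 0.0484
```

step_arm([
  {"jaw": 0.2, "tx": 0, "ty": 0, "tz": 0.002, "ax": 0, "ay": 0, "az": 0},
  {"jaw": 0.2, "tx": 0, "ty": 0, "tz": 0.002, "ax": 0, "ay": 0, "az": 0},
  {"jaw": 0.2, "tx": 0, "ty": 0, "tz": 0.002, "ax": 0, "ay": 0, "az": 0},
  {"jaw": 0.2, "tx": 0, "ty": 0, "tz": 0.0, "ax": 0, "ay": 0, "az": 0},
  {"jaw": 0.2, "tx": 0, "ty": 0, "tz": -0.02, "ax": 0, "ay": 0, "az": 0},
  {"jaw": 0.2, "tx": 0, "ty": 0, "tz": -0.04, "ax": 0, "ay": 0, "az": 0},
  {"jaw": 0.2, "tx": 0, "ty": 0, "tz": -0.05, "ax": 0, "ay": 0, "az": 0},
  {"jaw": 0.2, "tx": 0, "ty": 0, "tz": -0.05, "ax": 0, "ay": 0, "az": 0},
])

```text
time: 2.95
tool_pos: [0.5088, -0.0203, 0.1613]
ee_rot: [3.136, -0.001, 1.245]
wrist_force: [-0.4, -0.0, -2.1]
width: 0.0378
```

step_arm([
  {"jaw": 0.2, "tx": 0.045, "ty": 0.007, "tz": -0.01, "ax": 0, "ay": 0, "az": 0},
  {"jaw": 0.2, "tx": 0.09, "ty": 0.014, "tz": -0.01, "ax": 0, "ay": 0, "az": 0},
  {"jaw": 0.2, "tx": 0.135, "ty": 0.02, "tz": -0.01, "ax": 0, "ay": 0, "az": 0},
  {"jaw": 0.2, "tx": 0.18, "ty": 0.026, "tz": 0.0, "ax": 0, "ay": 0, "az": 0},
  {"jaw": 0.2, "tx": 0.225, "ty": 0.032, "tz": 0.03, "ax": 0, "ay": 0, "az": 0},
  {"jaw": 0.2, "tx": 0.244, "ty": 0.035, "tz": 0.07, "ax": 0, "ay": 0, "az": 0},
  {"jaw": 0.2, "tx": 0.244, "ty": 0.035, "tz": 0.105, "ax": 0, "ay": 0, "az": 0},
  {"jaw": 0.2, "tx": 0.244, "ty": 0.035, "tz": 0.125, "ax": 0, "ay": 0, "az": 0},
])

```text
time: 3.75
tool_pos: [0.6174, 0.1999, 0.0299]
ee_rot: [-3.139, 0.004, 1.247]
wrist_force: [-0.2, -0.8, -1.4]
width: 0.0376
```

step_arm([
  {"jaw": 0.2, "tx": 0, "ty": 0, "tz": 0.004, "ax": 0, "ay": 0, "az": 0},
  {"jaw": 0.2, "tx": 0, "ty": 0, "tz": 0.008, "ax": 0, "ay": 0, "az": 0},
  {"jaw": 0.2, "tx": 0, "ty": 0, "tz": 0.008, "ax": 0, "ay": 0, "az": 0},
])

```text
time: 4.05
tool_pos: [0.6174, 0.1997, 0.0219]
ee_rot: [-3.139, 0.004, 1.246]
wrist_force: [-0.8, 0.2, -0.7]
width: 0.0378
```

step_arm([
  {"jaw": 0.2, "tx": 0, "ty": 0, "tz": 0.003, "ax": 0, "ay": 0, "az": 0},
  {"jaw": 0.2, "tx": 0, "ty": 0, "tz": 0.004, "ax": 0, "ay": 0, "az": 0},
  {"jaw": 0.65, "tx": 0, "ty": 0, "tz": 0.003, "ax": 0, "ay": 0, "az": 0},
  {"jaw": 0.65, "tx": 0, "ty": 0, "tz": 0.003, "ax": 0, "ay": 0, "az": 0},
  {"jaw": 0.65, "tx": 0, "ty": 0, "tz": 0.0, "ax": 0, "ay": 0, "az": 0},
  {"jaw": 0.65, "tx": 0, "ty": 0, "tz": -0.04, "ax": 0, "ay": 0, "az": 0},
  {"jaw": 0.65, "tx": 0, "ty": 0, "tz": -0.08, "ax": 0, "ay": 0, "az": 0},
  {"jaw": 0.65, "tx": 0, "ty": 0, "tz": -0.12, "ax": 0, "ay": 0, "az": 0},
])

```text
time: 4.85
tool_pos: [0.6177, 0.2, 0.1435]
ee_rot: [-3.139, 0.004, 1.246]
wrist_force: [0.5, -0.2, 0.2]
width: 0.0613
```

step_arm([
  {"jaw": 0.65, "tx": -0.04, "ty": 0.003, "tz": -0.025, "ax": 0, "ay": 0, "az": 0},
  {"jaw": 0.65, "tx": -0.08, "ty": 0.006, "tz": -0.05, "ax": 0, "ay": 0, "az": 0},
  {"jaw": 0.65, "tx": -0.12, "ty": 0.01, "tz": -0.08, "ax": 0, "ay": 0, "az": 0},
  {"jaw": 0.65, "tx": -0.15, "ty": 0.014, "tz": -0.11, "ax": 0, "ay": 0, "az": 0},
  {"jaw": 0.65, "tx": -0.18, "ty": 0.015, "tz": -0.13, "ax": 0, "ay": 0, "az": 0},
  {"jaw": 0.65, "tx": -0.22, "ty": 0.015, "tz": -0.15, "ax": 0, "ay": 0, "az": 0},
  {"jaw": 0.65, "tx": -0.227, "ty": 0.015, "tz": -0.15, "ax": 0, "ay": 0, "az": 0},
  {"jaw": 0.65, "tx": -0.227, "ty": 0.015, "tz": -0.15, "ax": 0, "ay": 0, "az": 0},
])

```text
time: 5.65
tool_pos: [0.5601, -0.0203, 0.2956]
ee_rot: [-3.141, 0.003, 1.244]
wrist_force: [0.5, 0.3, 0.0]
width: 0.061
```

```bash
python3 - <<'E'
from m import *
for n in ["wrist","side","scene"]:
    c=cam(n); im,d=snapshot(n); np.savez(n+"2.npz",im=im,d=d,P=cloud(d,c)); 
    P=cloud(d,c).reshape(-1,3)
    if n=="wrist": save(im,"w2.png")
    print(n,"block",rr(box(P,(.53,.72),(.09,.3),(.034,.042))))
    print(n,"skin",rr(box(P,(.35,.72),(-.13,.12),(.078,.082))))
    print(n,"rail",rr(box(P,(.46,.64),(-.13,.1),(.0905,.0935))))
    print(n,"top catch",rr(box(P,(.56,.72),(-.14,.0),(.103,.109))))
print(get_obs()["tool_pos"])
E
```

```text
wrist block ('c', array([599.5, 147.5]), 'size', array([48.5, 37.9]), 'long ax deg', 71.4, 'z', np.float64(37.5), 1637)
wrist skin ('c', array([527.2, -39.8]), 'size', array([240.6, 147.5]), 'long ax deg', -26.1, 'z', np.float64(79.5), 11556)
wrist rail ('c', array([536.5, -44.2]), 'size', array([211.3, 118. ]), 'long ax deg', -26.2, 'z', np.float64(91.6), 907)
wrist top catch ('c', array([ 655.2, -106.9]), 'size', array([117.2,  33.7]), 'long ax deg', -35.5, 'z', np.float64(105.4), 733)
side block ('c', array([615.3, 199.1]), 'size', array([164.8,  39.7]), 'long ax deg', 70.8, 'z', np.float64(39.2), 312)
side skin ('c', array([525.5, -42.1]), 'size', array([240. , 145.9]), 'long ax deg', -25.9, 'z', np.float64(80.8), 1001)
side rail ('c', array([540.4, -47.5]), 'size', array([203.6, 121.7]), 'long ax deg', -24.7, 'z', np.float64(92.4), 129)
side top catch ('c', array([618. , -86.5]), 'size', array([37.8, 34.1]), 'long ax deg', 64.3, 'z', np.float64(106.8), 84)
scene block ('c', array([618.2, 198.5]), 'size', array([163.2,  44.4]), 'long ax deg', 70.4, 'z', np.float64(37.8), 593)
scene skin ('c', array([529.8, -37.4]), 'size', array([244.9, 145.4]), 'long ax deg', -24.7, 'z', np.float64(80.0), 1359)
scene rail ('c', array([541.1, -47.3]), 'size', array([215.5, 117.8]), 'long ax deg', -26.3, 'z', np.float64(91.9), 115)
scene top catch ('c', array([622.9, -87.3]), 'size', array([35.9, 33.1]), 'long ax deg', 59.8, 'z', np.float64(105.9), 131)
[ 0.5599685  -0.01821689  0.29303168]
```

View pics/w2.png

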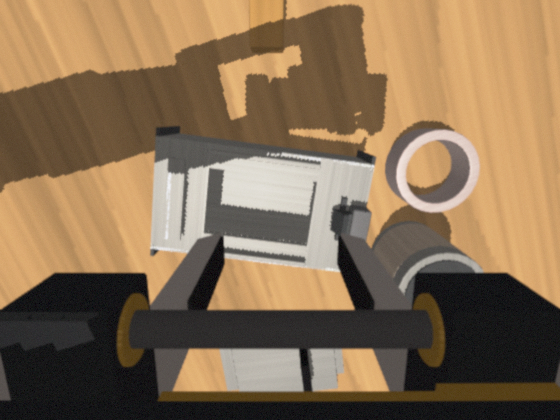

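The offcut now lies on the bench with its top at z 38 mm. The duct is at about (527,-40) mm with yaw -26°. In this picture the lip is on the left at (175,195) and the catch on the right at (350,220). Next I go above the door handle.

step_arm([
  {"jaw": 0.65, "tx": -0.045, "ty": 0.005, "tz": 0.0, "ax": 0, "ay": 0, "az": -0.05},
  {"jaw": 0.65, "tx": -0.09, "ty": 0.01, "tz": 0.0, "ax": 0, "ay": 0, "az": -0.126},
  {"jaw": 0.65, "tx": -0.135, "ty": 0.015, "tz": 0.01, "ax": 0, "ay": 0, "az": -0.126},
  {"jaw": 0.65, "tx": -0.18, "ty": 0.02, "tz": 0.03, "ax": 0, "ay": 0, "az": -0.126},
  {"jaw": 0.65, "tx": -0.22, "ty": 0.03, "tz": 0.06, "ax": 0, "ay": 0, "az": -0.126},
  {"jaw": 0.65, "tx": -0.26, "ty": 0.036, "tz": 0.09, "ax": 0, "ay": 0, "az": -0.126},
  {"jaw": 0.65, "tx": -0.287, "ty": 0.036, "tz": 0.125, "ax": 0, "ay": 0, "az": -0.126},
  {"jaw": 0.65, "tx": -0.287, "ty": 0.036, "tz": 0.135, "ax": 0, "ay": 0, "az": -0.126},
])

```text
time: 6.6
tool_pos: [0.4993, -0.3023, 0.1521]
ee_rot: [-3.126, -0.0, 1.371]
wrist_force: [-0.4, 0.2, -0.3]
width: 0.0609
```

```bash
python3 - <<'E'
from m import *
n="wrist"
print(get_obs()["tool_pos"],get_obs()["ee_rot"])
c=cam(n); im,d=snapshot(n); P=cloud(d,c).reshape(-1,3); np.savez("w3.npz",P=P); save(im,"w3.png")
print("handle",rr(box(P,(.4,.6),(-.4,-.2),(.051,.060))))
print("body",rr(box(P,(.36,.6),(-.4,-.2),(.0105,.0165))))
print("tongue+ledge",rr(box(P,(.36,.6),(-.4,-.2),(.0035,.0165))))
E
```

```text
[ 0.49930652 -0.30229536  0.15205193] [-3.12573425e+00 -4.87560441e-04  1.37119610e+00]
handle ('c', array([ 502.4, -301.8]), 'size', array([59.6, 11.9]), 'long ax deg', 78.5, 'z', np.float64(55.3), 1156)
body ('c', array([ 473. , -296.1]), 'size', array([150.1,  99.7]), 'long ax deg', -11.4, 'z', np.float64(13.4), 16410)
tongue+ledge ('c', array([ 468.9, -295.3]), 'size', array([182.4,  99.7]), 'long ax deg', -11.4, 'z', np.float64(13.3), 18602)
```

View pics/w3.png

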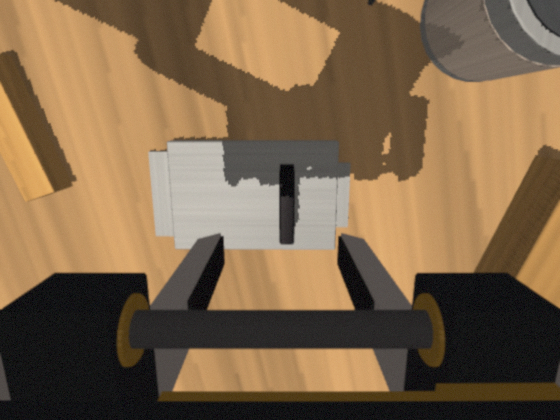

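The view shows the tongue at (160,195), the ledge at (343,195) and the handle at (287,205) between the jaws, so this is the access door. I'm lowering onto the handle.

step_arm([
  {"jaw": 0.65, "tx": 0.001, "ty": 0.005, "tz": 0.03, "ax": -0.0157, "ay": 0, "az": 0},
  {"jaw": 0.65, "tx": 0.001, "ty": 0.005, "tz": 0.06, "ax": -0.0157, "ay": 0, "az": 0},
  {"jaw": 0.65, "tx": 0.001, "ty": 0.005, "tz": 0.085, "ax": -0.0157, "ay": 0, "az": 0},
  {"jaw": 0.65, "tx": 0.001, "ty": 0.005, "tz": 0.105, "ax": -0.0157, "ay": 0, "az": 0},
  {"jaw": 0.65, "tx": 0.001, "ty": 0.005, "tz": 0.117, "ax": -0.0157, "ay": 0, "az": 0},
  {"jaw": 0.65, "tx": 0.001, "ty": 0.005, "tz": 0.117, "ax": -0.0157, "ay": 0, "az": 0},
])

```text
time: 7.25
tool_pos: [0.5035, -0.2979, 0.034]
ee_rot: [-3.139, -0.004, 1.375]
wrist_force: [0.6, -0.1, 0.1]
width: 0.0608
```

step_arm([
  {"jaw": 0.65, "tx": -0.004, "ty": 0, "tz": 0, "ax": 0, "ay": 0, "az": 0},
  {"jaw": 0.65, "tx": -0.004, "ty": 0, "tz": 0, "ax": 0, "ay": 0, "az": 0},
  {"jaw": 0.0, "tx": -0.004, "ty": 0, "tz": 0, "ax": 0, "ay": 0, "az": 0},
  {"jaw": 0.0, "tx": -0.004, "ty": 0, "tz": 0, "ax": 0, "ay": 0, "az": 0},
  {"jaw": 0.0, "tx": -0.004, "ty": 0, "tz": 0, "ax": 0, "ay": 0, "az": 0},
  {"jaw": 0.0, "tx": -0.004, "ty": 0, "tz": 0, "ax": 0, "ay": 0, "az": 0},
  {"jaw": 0.0, "tx": -0.004, "ty": 0, "tz": 0, "ax": 0, "ay": 0, "az": 0},
  {"jaw": 0.0, "tx": -0.004, "ty": 0, "tz": 0, "ax": 0, "ay": 0, "az": 0},
])

```text
time: 8.05
tool_pos: [0.5027, -0.3018, 0.0339]
ee_rot: [-3.139, -0.004, 1.375]
wrist_force: [0.4, -1.2, 0.1]
width: 0.0169
```

step_arm([
  {"jaw": 0.0, "tx": 0, "ty": 0, "tz": 0, "ax": 0, "ay": 0, "az": 0},
  {"jaw": 0.0, "tx": 0, "ty": 0, "tz": 0, "ax": 0, "ay": 0, "az": 0},
  {"jaw": 0.0, "tx": 0, "ty": 0, "tz": 0, "ax": 0, "ay": 0, "az": 0},
  {"jaw": 0.0, "tx": 0, "ty": 0, "tz": 0, "ax": 0, "ay": 0, "az": 0},
  {"jaw": 0.0, "tx": 0, "ty": 0, "tz": -0.02, "ax": 0, "ay": 0, "az": 0},
  {"jaw": 0.0, "tx": 0, "ty": 0, "tz": -0.05, "ax": 0, "ay": 0, "az": 0},
  {"jaw": 0.0, "tx": 0, "ty": 0, "tz": -0.08, "ax": 0, "ay": 0, "az": 0},
  {"jaw": 0.0, "tx": 0, "ty": 0, "tz": -0.12, "ax": 0, "ay": 0, "az": 0},
])

```text
time: 8.85
tool_pos: [0.5015, -0.3013, 0.1524]
ee_rot: [-3.134, -0.006, 1.375]
wrist_force: [0.0, -0.5, -1.7]
width: 0.0118
```

```bash
cat > t.py <<'E'
from m import *
DC=np.array([.5272,-.0398,0]); DY=np.radians(-26.1)
M=np.array([[0,1,0],[1,0,0],[0,0,-1.]])  # door axes in tool frame (columns)
H=np.array([.030,0,.045]); G=np.array([0,0,-.011])
def target(xt,zt,deg,yt=0.):
    Rd=R.from_euler('z',DY)*R.from_euler('y',-np.radians(deg))
    tip=DC+R.from_euler('z',DY).apply([xt,yt,zt])
    o=tip-Rd.apply([-.095,0,0])
    Rt=Rd.as_matrix()@M.T
    return o+Rd.apply(H)-Rt@G, Rt
def now():
    o=get_obs(); return o["tool_pos"],R.from_euler('xyz',o["ee_rot"]).as_matrix(),o
def door_now():
    p,Rt,o=now(); Rd=Rt@M; og=p+Rt@G-Rd@H
    f=lambda q:np.round(1000*(R.from_euler('z',-DY).apply(og+Rd@np.array(q)-DC)),1)
    return "tip",f([-.095,0,0]),"end",f([.087,0,0]),"rot deg",np.round(np.degrees(R.from_matrix(R.from_euler('z',-DY).as_matrix()@Rd).as_rotvec()),2)
def delta(*a):
    p,Rt,o=now(); tp,tR=target(*a)
    print(*door_now()); print("F",np.round(o["wrist_force"],2),"w",round(o["width"],4),"t",o["time"])
    print("go",a,"t",np.round(Rt.T@(tp-p),4),"a",np.round(R.from_matrix(Rt.T@tR).as_rotvec(),4),"tcp",np.round(tp,4))
E
python3 - <<'E'
from t import *
P=np.load("wrist2.npz")["P"].reshape(-1,3); P=P[~np.isnan(P[:,0])]
Q=R.from_euler('z',-DY).apply(P-DC)*1000
def s(nm,x,y,z):
    q=Q[(Q[:,0]>x[0])&(Q[:,0]<x[1])&(Q[:,1]>y[0])&(Q[:,1]<y[1])&(Q[:,2]>z[0])&(Q[:,2]<z[1])]
    print(nm,len(q),np.round(np.percentile(q,[1,50,99],axis=0),1).tolist() if len(q) else "")
    return q
s("lip",(-110,-70),(-60,60),(91,96)); s("railL",(-70,70),(40,70),(89,94)); s("railR",(-70,70),(-70,-40),(89,94)); s("catch",(60,130),(-30,30),(102,110)); s("stop",(80,100),(-60,60),(83.5,88))
q=s("railL",(-70,70),(40,70),(90.5,93)); print(np.degrees(np.arctan(np.polyfit(q[:,0],q[:,1],1)[0])))
s("skin",(-140,140),(-80,80),(78,82))
delta(-.068,.125,12)
E
```

```text
lip 1394 [[-100.7, -44.1, 91.4], [-91.6, 2.2, 93.3], [-82.7, 44.6, 95.1]]
railL 546 [[-58.5, 54.0, 89.5], [-0.1, 56.6, 91.4], [58.9, 59.1, 93.2]]
railR 370 [[-31.1, -59.0, 89.1], [13.8, -56.0, 91.1], [58.9, -53.6, 93.0]]
catch 747 [[86.9, -12.0, 102.2], [105.2, 2.5, 105.4], [119.6, 17.6, 109.9]]
stop 92 [[90.1, -24.5, 83.9], [92.5, 16.7, 85.2], [99.9, 24.9, 86.9]]
railL 444 [[-58.5, 54.2, 90.6], [-0.2, 56.6, 91.5], [58.9, 59.0, 92.9]]
-0.19890177841940815
skin 11684 [[-118.9, -64.3, 78.1], [0.1, 22.5, 79.5], [117.6, 64.9, 81.3]]
tip [ -29.1 -278.1  119.3] end [ 146.8 -231.4  118. ] rot deg [ 0.29  0.46 14.87]
F [ 0.02 -0.49 -1.74] w 0.0118 t 8.85
go (-0.068, 0.125, 12) t [ 0.2496  0.0197 -0.0305] a [-0.2163 -0.0323  0.2582] tcp [ 0.5696 -0.0606  0.1842]
```

step_arm([
  {"jaw": 0, "tx": 0, "ty": 0, "tz": -0.04, "ax": 0, "ay": 0, "az": 0},
  {"jaw": 0, "tx": 0.01, "ty": 0, "tz": -0.08, "ax": -0.05, "ay": 0, "az": 0.06},
  {"jaw": 0, "tx": 0.05, "ty": 0.004, "tz": -0.095, "ax": -0.1, "ay": -0.015, "az": 0.12},
  {"jaw": 0, "tx": 0.09, "ty": 0.008, "tz": -0.095, "ax": -0.15, "ay": -0.025, "az": 0.18},
  {"jaw": 0, "tx": 0.13, "ty": 0.012, "tz": -0.095, "ax": -0.2163, "ay": -0.0323, "az": 0.2582},
  {"jaw": 0, "tx": 0.17, "ty": 0.015, "tz": -0.09, "ax": -0.2163, "ay": -0.0323, "az": 0.2582},
  {"jaw": 0, "tx": 0.21, "ty": 0.0197, "tz": -0.08, "ax": -0.2163, "ay": -0.0323, "az": 0.2582},
  {"jaw": 0, "tx": 0.2496, "ty": 0.0197, "tz": -0.07, "ax": -0.2163, "ay": -0.0323, "az": 0.2582},
])

```text
time: 9.65
tool_pos: [0.5697, -0.0591, 0.2229]
ee_rot: [2.933, 0.0, 1.115]
wrist_force: [0.5, 0.1, -2.5]
width: 0.0115
```

```bash
python3 - <<'E'
from t import *
delta(-.068,.105,12)
for n in ["side","scene"]:
    c=cam(n); im,d=snapshot(n); save(im,n+"4.png"); P=cloud(d,c).reshape(-1,3)
    P=P[~np.isnan(P[:,0])]; q=R.from_euler('z',-DY).apply(P-DC)*1000
    # points on door in estimated door frame
    p,Rt,o=now(); Rd=Rt@M; og=p+Rt@G-Rd@H; L=(P-og)@Rd*1000
    for nm,b in {"top":(-110,100,-70,70,10,18),"tongue":(-110,-78,-60,60,2,8),"ledge":(78,100,-50,50,2,9)}.items():
        k=(L[:,0]>b[0])&(L[:,0]<b[1])&(L[:,1]>b[2])&(L[:,1]<b[3])&(L[:,2]>b[4])&(L[:,2]<b[5])
        print(n,nm,k.sum(),np.round(np.percentile(L[k],[1,50,99],axis=0),1).tolist() if k.sum()>5 else "")
E
```

```text
tip [-68.6   1.4 163.7] end [109.4   1.4 201.4] rot deg [-1.000e-02 -1.196e+01  1.000e-02]
F [ 0.52  0.13 -2.53] w 0.0115 t 9.65
go (-0.068, 0.105, 12) t [-0.0014 -0.0116  0.0575] a [-0.0007  0.0001  0.0001] tcp [ 0.5696 -0.0606  0.1642]
side top 990 [[-71.0, -59.2, 10.1], [-12.7, -17.7, 16.8], [86.6, 41.0, 18.0]]
side tongue 68 [[-91.6, -47.7, 3.2], [-85.4, -12.1, 7.1], [-78.3, 34.9, 8.0]]
side ledge 9 [[82.3, -38.3, 4.5], [85.4, -35.7, 7.9], [89.4, 21.3, 8.9]]
scene top 958 [[-74.0, -47.2, 10.7], [33.1, -8.1, 13.8], [76.5, 51.4, 16.7]]
scene tongue 14 [[-96.4, -31.5, 3.4], [-94.5, -10.8, 4.5], [-88.1, 7.9, 7.5]]
scene ledge 97 [[78.3, -27.0, 2.2], [84.0, 4.0, 5.5], [89.1, 31.7, 8.1]]
```

step_arm([
  {"jaw": 0, "tx": -0.0014, "ty": -0.004, "tz": 0.02, "ax": 0, "ay": 0, "az": 0},
  {"jaw": 0, "tx": -0.0014, "ty": -0.008, "tz": 0.04, "ax": 0, "ay": 0, "az": 0},
  {"jaw": 0, "tx": -0.0014, "ty": -0.0116, "tz": 0.0575, "ax": 0, "ay": 0, "az": 0},
  {"jaw": 0, "tx": -0.0014, "ty": -0.0116, "tz": 0.0575, "ax": 0, "ay": 0, "az": 0},
  {"jaw": 0, "tx": -0.0014, "ty": -0.0116, "tz": 0.0575, "ax": 0, "ay": 0, "az": 0},
])

```text
time: 10.25
tool_pos: [0.5683, -0.0573, 0.1617]
ee_rot: [2.94, -0.0, 1.121]
wrist_force: [-0.5, -0.7, -1.7]
width: 0.0117
```

```bash
python3 - <<'E'
from t import *
delta(-.068,.083,12)
n="wrist"
im,d=snapshot(n); save(im,"w5.png")
E
```

```text
tip [-71.    1.6 103.3] end [107.2   2.7 139.8] rot deg [  0.06 -11.58   0.35]
F [-0.54 -0.74 -1.67] w 0.0117 t 10.25
go (-0.068, 0.083, 12) t [-0.0023 -0.0013  0.0195] a [-0.0074 -0.0016  0.006 ] tcp [ 0.5696 -0.0606  0.1422]
```

View pics/w5.png

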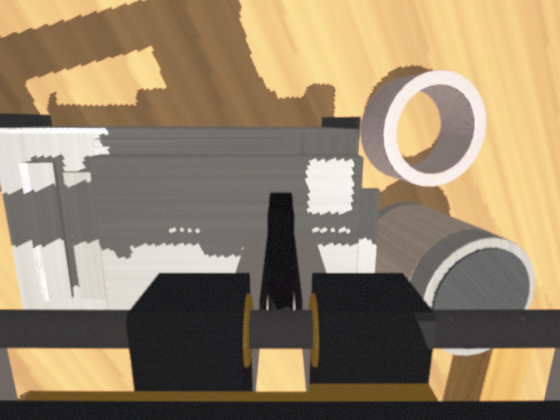

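The wrist view shows the door in line with the duct. Its tongue edge is at about (80,170), just to the +x side of the lip at (40,200). Lowering it between the rails.

step_arm([
  {"jaw": 0, "tx": -0.0023, "ty": 0.001, "tz": 0.002, "ax": -0.0074, "ay": -0.0016, "az": 0.006},
  {"jaw": 0, "tx": -0.0023, "ty": 0.001, "tz": 0.006, "ax": -0.0074, "ay": -0.0016, "az": 0.006},
  {"jaw": 0, "tx": -0.0023, "ty": 0.0, "tz": 0.012, "ax": -0.0074, "ay": -0.0016, "az": 0.006},
  {"jaw": 0, "tx": -0.0023, "ty": -0.001, "tz": 0.0175, "ax": -0.0074, "ay": -0.0016, "az": 0.006},
  {"jaw": 0, "tx": -0.0023, "ty": -0.001, "tz": 0.0175, "ax": -0.0074, "ay": -0.0016, "az": 0.006},
  {"jaw": 0, "tx": -0.0023, "ty": -0.001, "tz": 0.0175, "ax": -0.0074, "ay": -0.0016, "az": 0.006},
])

```text
time: 10.9
tool_pos: [0.5701, -0.0605, 0.145]
ee_rot: [2.931, -0.0, 1.115]
wrist_force: [0.1, 0.3, -2.6]
width: 0.0119
```

```bash
python3 - <<'E'
from t import *
delta(-.091,.0825,12)
E
```

```text
tip [-67.5   0.3  85.6] end [110.4   0.3 123.6] rot deg [ 2.000e-02 -1.208e+01  1.000e-02]
F [ 0.14  0.31 -2.58] w 0.0119 t 10.9
go (-0.091, 0.0825, 12) t [-0.0003 -0.0235 -0.0017] a [ 0.0014 -0.0004  0.0001] tcp [ 0.5489 -0.0504  0.1417]
```

step_arm([
  {"jaw": 0, "tx": -0.0003, "ty": -0.0006, "tz": 0.003, "ax": 0.0014, "ay": 0, "az": 0},
  {"jaw": 0, "tx": -0.0003, "ty": -0.0006, "tz": 0.003, "ax": 0.0014, "ay": 0, "az": 0},
  {"jaw": 0, "tx": -0.0003, "ty": -0.0064, "tz": 0.0018, "ax": 0.0014, "ay": 0, "az": 0},
  {"jaw": 0, "tx": -0.0003, "ty": -0.012, "tz": 0.0006, "ax": 0.0014, "ay": 0, "az": 0},
  {"jaw": 0, "tx": -0.0003, "ty": -0.0175, "tz": -0.0005, "ax": 0.0014, "ay": 0, "az": 0},
  {"jaw": 0, "tx": -0.0003, "ty": -0.023, "tz": -0.0017, "ax": 0.0014, "ay": 0, "az": 0},
  {"jaw": 0, "tx": -0.0003, "ty": -0.0235, "tz": -0.0017, "ax": 0.0014, "ay": 0, "az": 0},
  {"jaw": 0, "tx": -0.0003, "ty": -0.0235, "tz": -0.0017, "ax": 0.0014, "ay": 0, "az": 0},
])

```text
time: 11.7
tool_pos: [0.5489, -0.0504, 0.1419]
ee_rot: [2.932, -0.001, 1.116]
wrist_force: [-0.1, 0.0, -2.2]
width: 0.0118
```

```bash
python3 - <<'E'
from t import *
delta(-.092,.082,12)
delta(-.093,.081,6)
delta(-.094,.0805,0)
E
```

```text
tip [-91.1   0.   82.6] end [8.690e+01 1.000e-01 1.205e+02] rot deg [  0.03 -12.03   0.02]
F [-0.11  0.05 -2.22] w 0.0118 t 11.7
go (-0.092, 0.082, 12) t [-0.     -0.001   0.0004] a [ 0.0005 -0.0006  0.0002] tcp [ 0.548  -0.05    0.1412]
tip [-91.1   0.   82.6] end [8.690e+01 1.000e-01 1.205e+02] rot deg [  0.03 -12.03   0.02]
F [-0.11  0.05 -2.22] w 0.0118 t 11.7
go (-0.093, 0.081, 6) t [-0.      0.0007  0.0145] a [ 0.1052 -0.0006  0.0003] tcp [ 0.5521 -0.052   0.1279]
tip [-91.1   0.   82.6] end [8.690e+01 1.000e-01 1.205e+02] rot deg [  0.03 -12.03   0.02]
F [-0.11  0.05 -2.22] w 0.0118 t 11.7
go (-0.094, 0.0805, 0) t [-0.0001  0.001   0.0282] a [ 0.2099 -0.0005  0.0003] tcp [ 0.555  -0.0534  0.1145]
```

step_arm([
  {"jaw": 0, "tx": 0, "ty": -0.001, "tz": 0.0005, "ax": 0, "ay": 0, "az": 0},
  {"jaw": 0, "tx": 0, "ty": 0, "tz": 0.004, "ax": 0.026, "ay": 0, "az": 0},
  {"jaw": 0, "tx": 0, "ty": 0.0004, "tz": 0.008, "ax": 0.053, "ay": 0, "az": 0},
  {"jaw": 0, "tx": 0, "ty": 0.0006, "tz": 0.0115, "ax": 0.08, "ay": 0, "az": 0},
  {"jaw": 0, "tx": 0, "ty": 0.0007, "tz": 0.0145, "ax": 0.105, "ay": 0, "az": 0},
  {"jaw": 0, "tx": 0, "ty": 0.0007, "tz": 0.0145, "ax": 0.105, "ay": 0, "az": 0},
])

```text
time: 12.3
tool_pos: [0.5525, -0.0522, 0.1271]
ee_rot: [3.039, -0.0, 1.115]
wrist_force: [-1.6, 1.5, -0.8]
width: 0.0117
```

```bash
python3 - <<'E'
from t import *
delta(-.094,.0805,3)
delta(-.0945,.0805,0)
c=cam("side"); im,d=snapshot("side"); save(cv2.resize(im[170:290,210:360],None,fx=4,fy=4,interpolation=cv2.INTER_CUBIC),"s6.png")
E
```

```text
tip [-92.7   0.   80.5] end [88.3 -0.  99.1] rot deg [ 0.03 -5.85 -0.02]
F [-1.62  1.54 -0.76] w 0.0117 t 12.3
go (-0.094, 0.0805, 3) t [0.     0.0003 0.0062] a [ 0.0498 -0.0005 -0.0003] tcp [ 0.5533 -0.0526  0.121 ]
tip [-92.7   0.   80.5] end [88.3 -0.  99.1] rot deg [ 0.03 -5.85 -0.02]
F [-1.62  1.54 -0.76] w 0.0117 t 12.3
go (-0.0945, 0.0805, 0) t [0.     0.001  0.0128] a [ 0.1022 -0.0005 -0.0003] tcp [ 0.5546 -0.0532  0.1145]
```

View pics/s6.png

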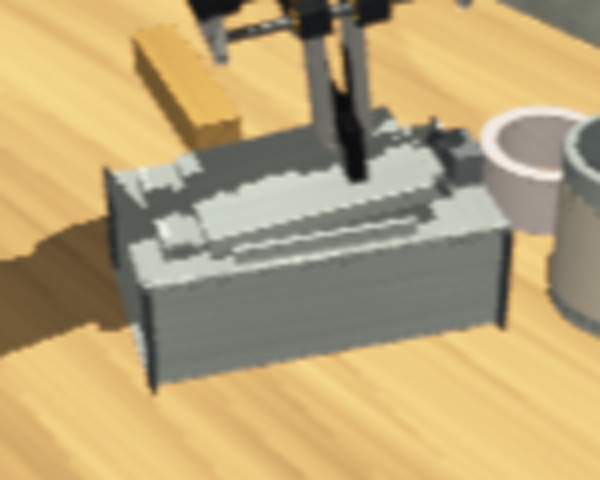

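The side view (cropped) shows the tongue under the lip at about (180,235). The door lies between the rails with its ledge end still raised at the catch (445,160). I'll press it down gently.

step_arm([
  {"jaw": 0, "tx": 0, "ty": 0.0002, "tz": 0.002, "ax": 0.0166, "ay": 0, "az": 0},
  {"jaw": 0, "tx": 0, "ty": 0.0003, "tz": 0.004, "ax": 0.033, "ay": 0, "az": 0},
  {"jaw": 0, "tx": 0, "ty": 0.0003, "tz": 0.0062, "ax": 0.05, "ay": 0, "az": 0},
  {"jaw": 0, "tx": 0, "ty": 0.0003, "tz": 0.0062, "ax": 0.05, "ay": 0, "az": 0},
])

```text
time: 12.75
tool_pos: [0.5531, -0.0525, 0.1208]
ee_rot: [3.09, -0.0, 1.115]
wrist_force: [-2.3, 1.8, -1.5]
width: 0.0119
```

```bash
python3 - <<'E'
from t import *
delta(-.0945,.0805,0)
E
```

```text
tip [-94.3   0.   80.4] end [87.5 -0.  89.8] rot deg [ 0.03 -2.94 -0.02]
F [-2.31  1.82 -1.54] w 0.0119 t 12.75
go (-0.0945, 0.0805, 0) t [0.     0.0014 0.0064] a [ 0.0512 -0.0005 -0.0003] tcp [ 0.5546 -0.0532  0.1145]
```

step_arm([
  {"jaw": 0, "tx": 0, "ty": 0.0004, "tz": 0.002, "ax": 0.017, "ay": 0, "az": 0},
  {"jaw": 0, "tx": 0, "ty": 0.0007, "tz": 0.004, "ax": 0.034, "ay": 0, "az": 0},
  {"jaw": 0, "tx": 0, "ty": 0.001, "tz": 0.0064, "ax": 0.0512, "ay": 0, "az": 0},
  {"jaw": 0, "tx": 0, "ty": 0.001, "tz": 0.0066, "ax": 0.0512, "ay": 0, "az": 0},
  {"jaw": 0, "tx": 0, "ty": 0.001, "tz": 0.0066, "ax": 0.0512, "ay": 0, "az": 0},
])

```text
time: 13.25
tool_pos: [0.5549, -0.0535, 0.1142]
ee_rot: [3.14, -0.0, 1.115]
wrist_force: [0.4, -0.4, -1.9]
width: 0.0118
```

```bash
python3 - <<'E'
from t import *
delta(-.0945,.080,0)
E
```

```text
tip [-94.1  -0.1  80. ] end [87.9 -0.2 80.2] rot deg [ 0.02 -0.07 -0.03]
F [ 0.44 -0.45 -1.93] w 0.0118 t 13.25
go (-0.0945, 0.08, 0) t [ 0.0001 -0.0004  0.0002] a [ 0.0012 -0.0003 -0.0006] tcp [ 0.5546 -0.0532  0.114 ]
```

step_arm([
  {"jaw": 0, "tx": 0, "ty": 0, "tz": 0, "ax": 0, "ay": 0, "az": 0},
  {"jaw": 0, "tx": 0, "ty": 0, "tz": -0.0007, "ax": -0.005, "ay": 0, "az": 0},
  {"jaw": 0, "tx": 0, "ty": 0, "tz": -0.0014, "ax": -0.01, "ay": 0, "az": 0},
  {"jaw": 0, "tx": 0, "ty": 0, "tz": -0.0018, "ax": -0.011, "ay": 0, "az": 0},
  {"jaw": 0, "tx": 0, "ty": 0, "tz": -0.0018, "ax": -0.011, "ay": 0, "az": 0},
])

```text
time: 13.75
tool_pos: [0.5547, -0.0535, 0.1154]
ee_rot: [3.13, -0.0, 1.115]
wrist_force: [1.1, -0.6, -5.2]
width: 0.0122
```

```bash
python3 - <<'E'
from t import *
delta(-.0945,.080,0)
E
```

```text
tip [-93.9  -0.1  79.9] end [88.1 -0.2 82. ] rot deg [ 0.01 -0.68 -0.03]
F [ 1.12 -0.64 -5.17] w 0.0122 t 13.75
go (-0.0945, 0.08, 0) t [ 0.0002 -0.0002  0.0014] a [ 0.0119 -0.0002 -0.0005] tcp [ 0.5546 -0.0532  0.114 ]
```

step_arm([
  {"jaw": 0, "tx": 0, "ty": 0, "tz": -0.001, "ax": 0, "ay": 0, "az": 0},
  {"jaw": 0, "tx": 0, "ty": 0, "tz": -0.0014, "ax": 0, "ay": 0, "az": 0},
  {"jaw": 0, "tx": 0, "ty": 0, "tz": -0.0014, "ax": 0, "ay": 0, "az": 0},
])

```text
time: 14.05
tool_pos: [0.5547, -0.0535, 0.1156]
ee_rot: [3.13, 0.0, 1.115]
wrist_force: [4.6, -1.9, -12.0]
width: 0.0119
```

step_arm([
  {"jaw": 0, "tx": 0, "ty": 0, "tz": -0.0012, "ax": 0, "ay": 0, "az": 0},
  {"jaw": 0, "tx": 0, "ty": 0, "tz": -0.0012, "ax": 0, "ay": 0, "az": 0},
  {"jaw": 0, "tx": 0, "ty": 0, "tz": -0.0012, "ax": 0, "ay": 0, "az": 0},
  {"jaw": 0, "tx": 0, "ty": 0, "tz": -0.0012, "ax": 0, "ay": 0, "az": 0},
  {"jaw": 0, "tx": 0, "ty": 0, "tz": -0.0012, "ax": 0, "ay": 0, "az": 0},
  {"jaw": 0, "tx": 0, "ty": 0, "tz": -0.0012, "ax": 0, "ay": 0, "az": 0},
  {"jaw": 0, "tx": 0, "ty": 0, "tz": -0.0012, "ax": 0, "ay": 0, "az": 0},
  {"jaw": 0, "tx": 0, "ty": 0, "tz": -0.0012, "ax": 0, "ay": 0, "az": 0},
])

```text
time: 14.85
tool_pos: [0.5547, -0.0536, 0.1157]
ee_rot: [3.131, 0.0, 1.115]
wrist_force: [5.8, -1.5, -12.0]
width: 0.012
```

```bash
python3 - <<'E'
from t import *
delta(-.0945,.080,0)
E
```

```text
tip [-93.9  -0.2  80.4] end [88.1 -0.3 82.3] rot deg [-0.   -0.61 -0.04]
F [  5.8   -1.51 -11.95] w 0.012 t 14.85
go (-0.0945, 0.08, 0) t [ 0.0003 -0.0003  0.0017] a [ 0.0106  0.     -0.0006] tcp [ 0.5546 -0.0532  0.114 ]
```

step_arm([
  {"jaw": 0, "tx": 0, "ty": 0, "tz": 0.0006, "ax": 0.004, "ay": 0, "az": 0},
  {"jaw": 0, "tx": 0, "ty": 0, "tz": 0.0014, "ax": 0.0106, "ay": 0, "az": 0},
  {"jaw": 0, "tx": 0, "ty": 0, "tz": 0.0017, "ax": 0.0106, "ay": 0, "az": 0},
  {"jaw": 0, "tx": 0, "ty": 0, "tz": 0.0017, "ax": 0.0106, "ay": 0, "az": 0},
])

```text
time: 15.25
tool_pos: [0.555, -0.0536, 0.115]
ee_rot: [3.14, -0.0, 1.115]
wrist_force: [0.2, 0.8, -1.6]
width: 0.0121
```

step_arm([
  {"jaw": 0.5, "tx": 0, "ty": 0, "tz": 0, "ax": 0, "ay": 0, "az": 0},
  {"jaw": 0.5, "tx": 0, "ty": 0, "tz": 0, "ax": 0, "ay": 0, "az": 0},
  {"jaw": 0.5, "tx": 0, "ty": 0, "tz": 0, "ax": 0, "ay": 0, "az": 0},
  {"jaw": 0.5, "tx": 0, "ty": 0, "tz": 0, "ax": 0, "ay": 0, "az": 0},
  {"jaw": 0.5, "tx": 0, "ty": 0, "tz": -0.03, "ax": 0, "ay": 0, "az": 0},
  {"jaw": 0.5, "tx": 0, "ty": 0, "tz": -0.06, "ax": 0, "ay": 0, "az": 0},
  {"jaw": 0.5, "tx": 0, "ty": 0, "tz": -0.1, "ax": 0, "ay": 0, "az": 0},
  {"jaw": 0.5, "tx": 0, "ty": 0, "tz": -0.14, "ax": 0, "ay": 0, "az": 0},
])

```text
time: 16.05
tool_pos: [0.5544, -0.0535, 0.256]
ee_rot: [3.141, 0.0, 1.115]
wrist_force: [0.3, 0.4, 0.1]
width: 0.0469
```

```bash
python3 - <<'E'
from t import *
o=get_obs(); print(o["time"],o["tool_pos"],o["wrist_force"],o["width"])
c=cam("wrist"); im,d=snapshot("wrist"); P=cloud(d,c).reshape(-1,3); save(im,"w7.png")
P=P[~np.isnan(P[:,0])]; Q=R.from_euler('z',-DY).apply(P-DC)*1000
def s(nm,x,y,z):
    q=Q[(Q[:,0]>x[0])&(Q[:,0]<x[1])&(Q[:,1]>y[0])&(Q[:,1]<y[1])&(Q[:,2]>z[0])&(Q[:,2]<z[1])]
    print(nm,len(q),np.round(np.percentile(q,[1,50,99],axis=0),1).tolist() if len(q) else "")
s("body -x",(-78,-40),(-52,52),(90,98)); s("body +x",(40,78),(-52,52),(90,98)); s("ledge",(76,95),(-30,30),(80,90)); s("catch",(78,125),(-15,15),(95,113)); s("handle",(0,60),(-40,40),(130,140))
c=cam("side"); im,d=snapshot("side"); P=cloud(d,c).reshape(-1,3)
print("block",rr(box(P,(.53,.72),(.09,.3),(.034,.042))))
E
```

```text
16.05 [ 0.55443145 -0.05348471  0.25604136] [0.31610553 0.42104328 0.11153654] 0.0468651859401253
body -x 3525 [[-73.5, -48.8, 91.7], [-57.0, 2.3, 93.4], [-40.4, 48.6, 95.1]]
body +x 3730 [[40.2, -48.6, 91.7], [57.7, 2.5, 93.5], [75.3, 48.5, 95.1]]
ledge 679 [[76.9, -29.0, 80.2], [82.3, 5.9, 85.4], [94.7, 29.5, 87.5]]
catch 1187 [[84.0, -14.4, 95.8], [101.9, 0.7, 105.4], [119.3, 14.4, 110.7]]
handle 959 [[25.4, -29.7, 133.3], [30.5, 0.3, 135.2], [36.6, 29.0, 136.9]]
block ('c', array([616.2, 198.7]), 'size', array([163.4,  39. ]), 'long ax deg', 70.7, 'z', np.float64(39.3), 322)
```

View pics/w7.png

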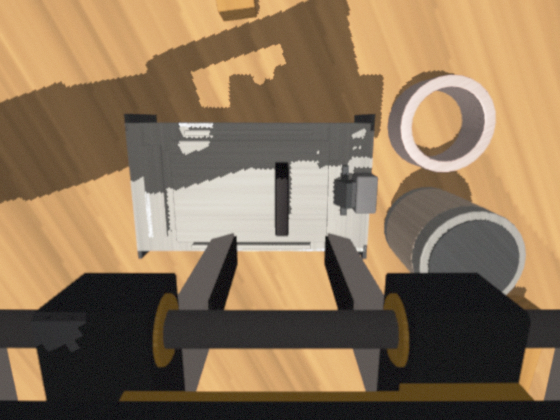

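The door is home in this picture. Its handle is at (282,198), the tongue edge lies under the lip at (160,190), and the catch is over the ledge at (350,190). The roll and tin are still where they were. Handing in.

```bash
python3 -c "
from bench import *
print(close_job())"
```

```text
the job is handed in; nothing more can be done
None
```

The offcut is on the bench, and the access door is fitted over the duct's opening, latched, pull-tested and released. I handed the job in at about 16 s of the 72 s allowed; it reports no verdict.

**Offcut:** I lifted the middle-sized block off the duct and laid it flat at about (0.616, 0.199) m. Its top now measures 38–39 mm above the bench.

**Door:** I hooked the tongue under the lip at a 12° tilt and swung the other end down until the side force dropped away at the catch.

**Pull test:** The wrist read about 12 N upward, roughly 9.5 N of it net of the door's weight, for about 1 s. The ledge end stayed at about 82 mm, against the 84.5 mm limit.

**Last checks:**
- **Seating:** Both ends of the door's top are level at 93.4 and 93.5 mm, about 14 mm above the skin. That matches the door's thickness, so it is fully down.
- **Position:** The handle is at duct x = 30.5 mm, y = 0.3 mm, where it should be when home.
- **Gripper:** It is clear of everything, with no force on the wrist.
- **Bystanders:** I never touched the square cover, tin or roll. The tin and roll show unmoved in the last picture; I did not re-measure the cover.

**Not measured or off:**
- **Catch:** I could not read the catch joint directly. The evidence is the pull test and the nose showing over the ledge in the camera.
- **Side camera:** It read 1–3 mm off the other two cameras, so I relied on the wrist camera.
- **Handle approach:** The first approach was about 4 mm off along the handle, and I corrected it before gripping.

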